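# Unlatch and raise a bench centrifuge's lid

### The arm

A 7-joint arm with a two-finger parallel gripper is mounted at the origin on the work surface. World frame = base frame: x ahead of the robot, y to its left, z up, the work surface at z = 0. Lengths are in m, angles in degrees, forces in N, time in s.
With the tool pointing down it reaches from about 0.35 to 0.9 m from the base axis. Payload 7.2 kg.
Tool frame: the origin (TCP) lies midway between the tips of the shut fingers; the grasp point (between the pads) lies 19 mm behind it (grasp_offset is the z of the grasp point in the tool frame, in m); z points along the fingers, y is the line along which they close (so a half turn about z gives the same grasp; the last joint's range is limited). The gripper opens to 88 mm and grips with 3 to 60 N. Pads are 20 mm wide; open, the fingers measure 115 mm over their backs; the gripper's body (75 mm by 178 mm) begins 61 mm behind the grasp point.
Start: joints at [-80.34, 23.554, -0.728, 91.456, 0.321, 64.991, -4.71], TCP at [0.147, 0.608, 0.223] pointing down, gripper open.
Joint ranges: [-169.25, 169.25], [-16.82, 113.86], [-84.01, 82.57], [7.8, 145.47], [-59.2, 239.2], [7.22, 106.19], [-163.78, 163.78]. Speed limits (degrees/s): [136.94, 136.94, 172.46, 172.46, 180, 180, 180].

### API

Orientations are given as a 3x3 rotation matrix whose columns are the frame's x, y, z axes.
In Python, from plant import observe, capture, close_job, grasp_offset gives the robot as it stands.
- The arm moves only by the tool arm_command, never from a script. Its arguments are lists of equal length, an entry for each row: "dp": the shift along the tool's x, y, z each as a share of 1000 mm, from -1 to 1, a list of three; "spin": the turn about the tool's z as a share of 0.1 rad, from -1 to 1. A call has 1 to 5 rows; each row shifts and turns the commanded pose from where the row before left it, along the tool's axes as they then stand; what a row does not reach is not made up. A row lasts 1/10 s, in which the tool goes at most 50 mm and 8.59 degrees, less where a joint would pass 70% of its speed; a pose out of reach is approached as far as the arm can. A call with a number of a shift or a turn outside -1 to 1 is refused whole. A call with a gripper value outside its range is refused whole. "fingers" is the opening, from 0 (shut) to 1 (fully open), set as the call begins (left out, the last holds). The fingers move at their own pace and stop on an object; "squeeze" is the grip in N (left out, the last holds). Time passes only in rows, so rows that do not move let the fingers close. It gives the time, the measured TCP pose, the force, the opening and the grip force at its end, in the units of the state.
- observe(): the state, without advancing time (a new reading comes with each control period).
- capture(name): name is "scene" or "top" or "wrist"; returns a dict with "pixels" (400x640x3 uint8, blue, green, red), "vertical_fov" (degrees; the focal length in pixels is half the picture's height over the tangent of half this angle, whatever the lens; pixels are square), "cx", "cy" (the principal point, pixels), "R" (3x3) and "t" (3): a world point X has camera coordinates R X + t; the wrist camera has in their place "tool_from_camera" (4x4, takes a point from camera to tool coordinates, whose origin is the TCP and whose axes are the flange's). Camera axes: x right, y down, z forward; pixel columns grow to the right and rows downward; lengths in m; the calibration is good to about 2 mm. A picture is of the moment at which its call begins: read the wrist's pose just before it. There is no depth.
- close_job(): hands the job in; it is judged then, once.
The state is a dict: "t": time; "joints": joint angles; "joint_vel": joint speeds; "joint_efforts": joint torques, N m; "ee_pos": TCP position; "orientation": TCP orientation; "contact_force": force on the tool from outside, world axes, zero at the start; "torque": the same for the moment, N m; "opening": finger opening in m; "grasp_force": force on a finger pad.
Only numpy, scipy, OpenCV 4.12 (cv2) and the standard library are available. Lean on these libraries where they do the work, as an engineer would, in place of code of your own. Each camera call takes 0.05 s, during which the arm holds its last target. There are 200 camera calls.

### The job

The run is over: turn the centrifuge's rotary mains switch anticlockwise to off, then pull the spring latch on the lid's nose to the right (as the operator sees it), lift the lid off its stud and swing it up to about 45 degrees so that the tubes can be taken out. The lid has no stay, so finish with the gripper still holding it still at that angle. Leave everything else on the bench where it is.

Things in the scene. Friction and masses are not known exactly. Their poses are not given: they have to be found in the camera images.
- centrifuge: off-white bench centrifuge, fixed. Origin on the bench under its middle; x points from its front (towards the robot) to its rear, y to its left as the operator sees it, z up. Front deck, top 108 mm up: x -150 to -70 mm, y +-115 mm (switch on the left, timer on the right). Grey-green lid, top 135 mm up: x -69 to 119, y +-106 mm; its nose, 74 mm wide, top 137 mm up, reaches forward to x = -122
- mains_switch (a joint): rotary mains switch on the front deck: 0 = off (handle along the centrifuge's x axis, its white line to the front), 1.047 = on (60 degrees clockwise seen from above; it starts here). Stops at both ends; an over-centre detent snaps it to the nearer end, about 0.07 N m to turn
- switch_grip (a point): where to grip the switch: on its vertical axis, 150 mm above the bench, at x = -118, y = 78 mm in the centrifuge's frame. The handle is an upright black bar 46 mm long, 14 mm thick, from 123 to 165 mm above the bench; at joint value q it lies along the centrifuge's x axis turned by -q about z. The point's x axis lies along the bar
- lid (a joint): angle of the lid about its rear hinge: 0 = shut, positive = front raised, stop at 1.25. The lid weighs 0.4 to 0.9 kg and always falls shut when let go; 2 to 5 N at the latch hold it up
- lid_hinge (a point): middle of the lid's hinge axis, which is level and runs along the centrifuge's y axis at x = 127, z = 120 mm in its frame
- cover: the lid with its nose and latch, which swing together. Origin at the middle of the hinge axis; axes parallel to the centrifuge's when shut. The nose, at the front middle, covers an upright steel stud with a mushroom head that stands on the deck
- latch (a joint): slide of the spring latch on the lid's nose: 0 = home, its hook under the stud's head, so that the lid cannot rise; 0.012 = stop, fully pulled to the right (the centrifuge's -y). The hook is clear beyond 0.007. The spring pulls it home with 4 N at 0, 8 N at 0.012: keep it pulled while the lid starts to rise. Above 0.1 rad of lid the hook is over the stud
- latch_grip (a point): where to grip the latch: with lid shut and latch home 166 mm above the bench at x = -98, y = 0 in the centrifuge's frame (225 mm ahead of the hinge axis and 46 mm above it). Upright dark ribbed block, 28 mm along x, 18 mm along y, from 140 to 180 mm above the bench; grip it across y. It moves with latch and lid, and may pivot between the fingers as the lid swings
- red_rack: loose test-tube rack, 207 x 107 x 55 mm, dark with a red top, capped tubes standing in it up to 95 mm; usually left of the centrifuge. Origin under its middle
- white_rack: loose empty white drilled rack, 210 x 100 x 68 mm; usually right of the centrifuge. Origin under its middle
- specimen_pot: loose screw-lid specimen pot, 64 mm across, 72 mm tall; in front and to the left of the centrifuge. Origin under its middle
- marker: loose marker pen lying on the bench, 136 x 15 mm; in front of the centrifuge. Origin under its middle
- tray: loose shallow white tray, 150 x 95 x 28 mm; in front and to the right of the centrifuge. Origin under its middle
- bottle: loose amber bottle, 64 mm across, 150 mm tall; in front of the centrifuge, a little to its right. Origin under its middle
- timer: loose white bench timer, 42 x 52 x 16 mm, lying on the right half of the centrifuge's front deck (deck top 108 mm above the bench). Origin under its middle

How it is judged:
By the outcome, as a careful person would: the job done as asked, in the order asked, and still so for the second after the job is handed in, while the arm keeps its last pose, push and grip.
It also fails if it takes over 58 s, if anything falls off the work surface, if the arm or the gripper's body presses on something with over 40 N, if the wrist force passes 120 N, or if a joint passes its speed limit or range.

## Working session

There is one attempt and no reset: what is moved stays moved. The work goes in short steps, Python scripts to look and compute and a tool call to move; the robot and the scene stay as the last step left them, time stands still between calls to the robot, and variables do not carry over. Pictures are saved under pics/ and viewed, at most 10 in all, crops included, and the job is handed in when it is done.

Besides the shell and the picture viewer there is one more tool, called in YAML: its name, and indented under it one key for each argument. arm_command: Moves the arm, as the interface text tells. Shift numbers are shares of 1000 mm and turn numbers shares of 0.1 rad, none past 1 either way. Its arguments: {"type":"object","properties":{"dp":{"type":"array","items":{"type":"array","items":{"type":"number"}}},"spin":{"type":"array","items":{"type":"number"}},"fingers":{"type":"number"},"squeeze":{"type":"number"}},"required":["dp","spin"]}

```bash
mkdir -p pics; python3 - <<'E'
from plant import *
import cv2,numpy as np
s=observe();print({k:np.round(v,3).tolist() for k,v in s.items()},grasp_offset)
for n in("scene","top"):
    c=capture(n);cv2.imwrite(f"pics/{n}0.png",c["pixels"]);print(n,{k:np.round(v,4).tolist() for k,v in c.items() if k!="pixels"})
E
```

```text
{'t': 0.0, 'joints': [-80.34, 23.6, -0.729, 91.503, 0.32, 64.99, -4.706], 'joint_vel': [0.003, -0.013, -0.028, 0.038, 0.071, 0.082, 0.004], 'joint_efforts': [0.001, -58.792, 0.642, -29.107, -0.054, 0.018, 0.0], 'ee_pos': [0.147, 0.607, 0.222], 'orientation': [[-0.972, 0.235, -0.0], [0.235, 0.972, -0.002], [-0.0, -0.002, -1.0]], 'contact_force': [-0.244, -0.178, 0.841], 'torque': [0.008, -0.039, -0.011], 'grasp_force': 0.0, 'opening': 0.087} -0.0187
scene {'vertical_fov': 56.1967, 'cx': 327.7173, 'cy': 199.9788, 'R': [[0.7247, 0.6889, -0.0141], [0.597, -0.638, -0.4865], [-0.3441, 0.3441, -0.8736]], 't': [-0.4418, -0.2891, 1.1091]}
top {'vertical_fov': 47.4444, 'cx': 324.9253, 'cy': 199.681, 'R': [[-0.0011, -1.0, -0.0021], [-0.989, 0.0014, -0.1482], [0.1482, 0.0019, -0.989]], 't': [0.0444, 0.6022, 1.1046]}
```

View pics/top0.png

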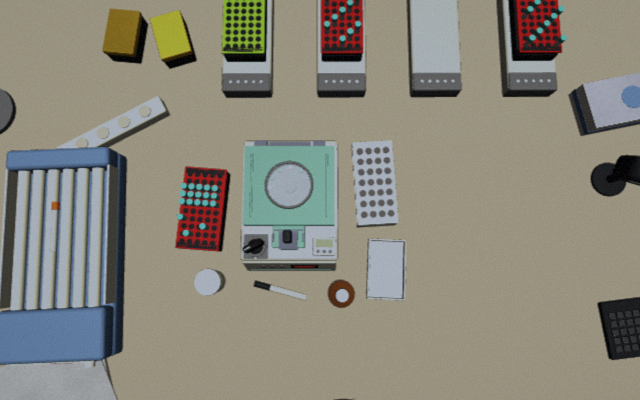

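View pics/scene0.png

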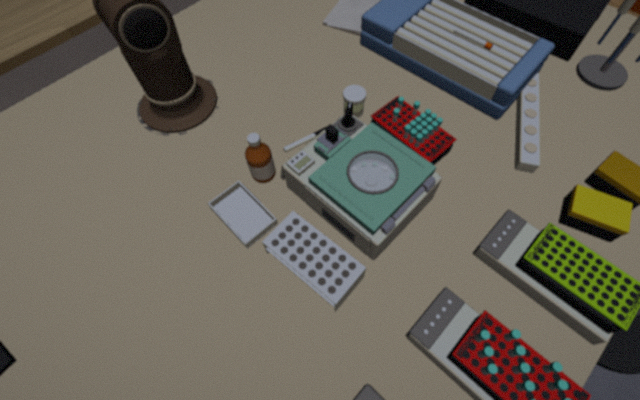

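The top view shows the centrifuge at about (290,205), nearly square to the world axes. The switch is at (256,245), the latch at (287,238) and the timer at (323,245). I'll crop in for point fitting.

```bash
python3 - <<'E'
import cv2,numpy as np
a=cv2.imread("pics/top0.png")[130:280,230:350];b=cv2.imread("pics/scene0.png")[80:260,270:450]
a=cv2.resize(a,None,fx=4,fy=4,interpolation=3);a=a[:600]
cv2.imwrite("pics/topc.png",a)
cv2.imwrite("pics/scenec.png",cv2.resize(b,None,fx=3.3333,fy=3.3333,interpolation=3))
E
```

```text
(no output)
```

View pics/topc.png

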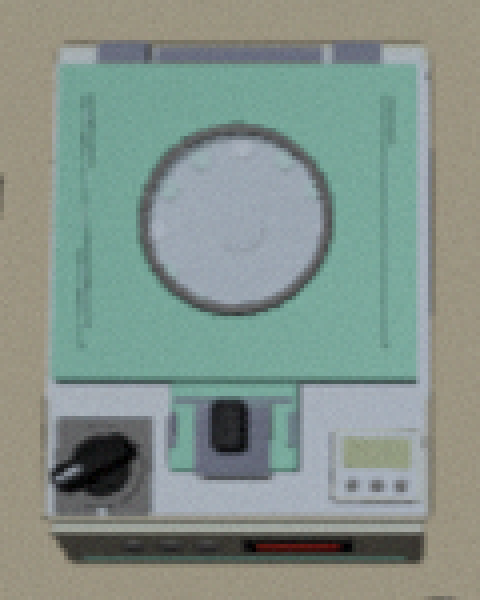

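View pics/scenec.png

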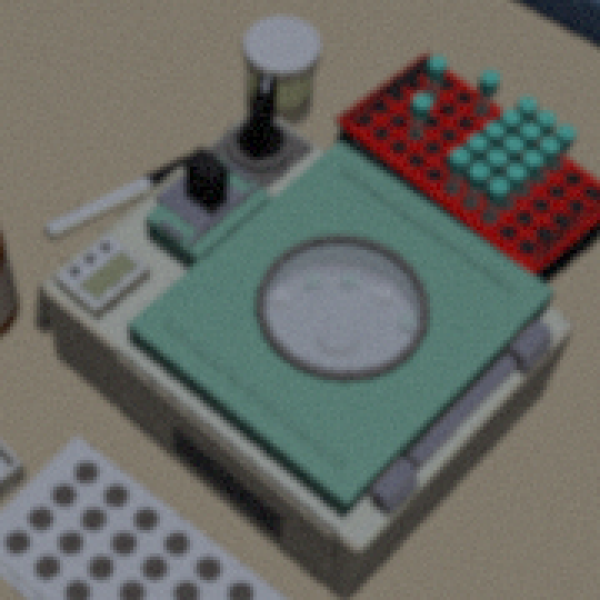

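```bash
cat > h.py <<'E'
import numpy as np,cv2
from plant import *
from scipy.optimize import least_squares
def cam(n):
    c=capture(n);f=200/np.tan(np.radians(c["vertical_fov"]/2));return np.array(c["R"]),np.array(c["t"]),f,c["cx"],c["cy"]
def proj(C,X):
    R,t,f,cx,cy=C;p=np.atleast_2d(X)@R.T+t;return np.c_[cx+f*p[:,0]/p[:,2],cy+f*p[:,1]/p[:,2]]
def W(p,X):
    c,s=np.cos(p[2]),np.sin(p[2]);X=np.atleast_2d(X)
    return np.c_[p[0]+c*X[:,0]-s*X[:,1],p[1]+s*X[:,0]+c*X[:,1],X[:,2]]
E
python3 - <<'E'
from h import *
L=np.array([[-69,106,135],[-69,-106,135],[119,106,135],[119,-106,135]])/1e3
ot=np.array([[53,382],[417,382],[59,64],[417,64],[169,471],[299,471]]);ot=(ot+.5)/4-.5+[230,130]
os_=np.array([[343,145],[131,332],[553,293],[345,508]]);os_=(os_+.5)/3.3333-.5+[270,80]
XT=np.r_[L,np.array([[-122,37,137],[-122,-37,137]])/1e3]
T,S=cam("top"),cam("scene")
for m in("t","s","ts"):
    fn=lambda p:np.r_[(proj(T,W(p,XT))-ot).ravel()*("t" in m),(proj(S,W(p,L))-os_).ravel()*("s" in m)]
    r=least_squares(fn,[.6,.1,0]);print(m,r.x,np.round(r.fun,1))
p=r.x
print(W(p,np.array([[-118,78,150],[-98,0,166],[127,0,120]])/1e3),np.degrees(p[2]))
# check switch / latch top predicted in top crop
q=proj(T,W(p,np.array([[-118,78,165],[-98,0,180]])/1e3));print((q-[230,130])*4)
E
```

```text
t [5.99437508e-01 1.27898330e-01 3.78599639e-04] [-0.4 -0.3  0.4 -0.5  0.1  0.   0.1 -0.1 -0.   0.4 -0.1  0.4 -0.  -0.
 -0.  -0.   0.  -0.   0.  -0. ]
s [ 0.60407749  0.12457073 -0.00438794] [ 0.  -0.   0.  -0.   0.  -0.   0.  -0.   0.  -0.   0.  -0.  -1.1 -0.3
 -1.1 -1.2  1.2  0.7  0.8  0.5]
ts [ 0.60122145  0.12676078 -0.00314125] [-0.  -1.2  0.8 -1.1  0.8 -0.8  0.7 -0.7  0.3 -0.4  0.2 -0.3 -1.5 -1.4
 -1.3 -2.6  0.7 -0.8  0.5 -1.2]
[[0.48346705 0.20513106 0.15      ]
 [0.50322193 0.12706862 0.166     ]
 [0.72822082 0.12636184 0.12      ]] -0.17998048116530285
[[ 89.39457996 458.21995428]
 [227.71567661 420.6290793 ]]
```

The two views agree to a few mm: the centrifuge origin is near (0.600, 0.127) with yaw about 0. I'll move to a point above the switch and refine with the wrist camera.

arm_command:
  dp:
    - [-0.03,-0.022,-0.01]
    - [-0.03,-0.022,-0.01]
    - [-0.03,-0.022,-0.01]
    - [-0.03,-0.022,-0.01]
    - [-0.03,-0.022,-0.01]
  spin: [0,0,0,0,0]
  fingers: 0.5

```text
t: 0.7
ee_pos: [0.2674, 0.464, 0.2729]
orientation: [[-0.972, 0.235, -0.0], [0.235, 0.972, -0.0], [0.0, -0.0, -1.0]]
contact_force: [0.7, -0.4, 0.0]
opening: 0.051
grasp_force: 0.0
```

arm_command:
  dp:
    - [-0.03,-0.022,0]
    - [-0.03,-0.022,0]
    - [-0.03,-0.022,0]
    - [-0.03,-0.022,0]
    - [-0.03,-0.022,0]
  spin: [0,0,0,0,0]

```text
t: 1.2
ee_pos: [0.3874, 0.322, 0.2727]
orientation: [[-0.972, 0.235, 0.0], [0.235, 0.972, 0.0], [-0.0, 0.0, -1.0]]
contact_force: [0.7, 0.2, 0.8]
opening: 0.0437
grasp_force: 0.0
```

arm_command:
  dp:
    - [-0.03,-0.022,0]
    - [-0.03,-0.022,0]
    - [-0.03,-0.022,0]
    - [-0.03,-0.022,0]
    - [0,0,0]
  spin: [0,0,0,0,1]

```text
t: 1.7
ee_pos: [0.4856, 0.2044, 0.2728]
orientation: [[-0.941, 0.337, 0.002], [0.337, 0.941, -0.002], [-0.002, -0.001, -1.0]]
contact_force: [0.3, 0.4, -0.3]
opening: 0.0438
grasp_force: 0.0
```

arm_command:
  dp:
    - [0,0,0.01]
    - [0,0,0.01]
    - [0,0,0]
    - [0,0,0]
    - [0,0,0]
  spin: [1,1,1,1,1]

```text
t: 2.2
ee_pos: [0.4825, 0.2096, 0.2524]
orientation: [[-0.667, 0.745, -0.0], [0.745, 0.667, -0.0], [0.0, -0.0, -1.0]]
contact_force: [0.6, 0.3, -0.5]
opening: 0.0438
grasp_force: 0.0
```

arm_command:
  dp:
    - [0,0,0]
    - [0,0,0]
    - [0,0,0]
    - [0,0,0]
  spin: [1,1,0.1,0]

```text
t: 2.6
ee_pos: [0.4825, 0.2097, 0.2526]
orientation: [[-0.503, 0.865, -0.0], [0.865, 0.503, -0.0], [0.0, -0.0, -1.0]]
contact_force: [-0.7, 0.4, 0.7]
opening: 0.0442
grasp_force: 0.0
```

```bash
cat >> h.py <<'E'
def wcam():
    s=observe();c=capture("wrist");f=200/np.tan(np.radians(c["vertical_fov"]/2))
    M=np.array(c["tool_from_camera"]);Rt=np.array(s["orientation"]);Rw=Rt@M[:3,:3];o=Rt@M[:3,3]+np.array(s["ee_pos"])
    return c["pixels"],(Rw.T,-Rw.T@o,f,c["cx"],c["cy"])
E
python3 - <<'E'
from h import *
im,C=wcam();p=[.600,.127,0]
c,s=np.cos(np.pi/3),-np.sin(np.pi/3)
b=[[-118+u*c-v*s,78+u*s+v*c,165] for u,v in((23,7),(23,-7),(-23,-7),(-23,7))]
pts={'bar':b,'lid':[[-69,106,135],[-69,-106,135]],'latch':[[-98+u,v,180] for u,v in((14,9),(14,-9),(-14,-9),(-14,9))],'nose':[[-122,37,137],[-122,-37,137]]}
out=im.copy()
for k,v in pts.items():
    q=proj(C,W(p,np.array(v)/1e3));print(k,np.round(q,1).tolist())
    for a in q:
        if abs(a).max()<2000: cv2.circle(out,tuple(int(round(x)) for x in a),2,(0,0,255),-1)
cv2.imwrite("pics/w1.png",out);np.savez("w1.npz",im=im,R=C[0],t=C[1],k=C[2:])
E
```

```text
bar [[315.5, 236.3], [298.7, 236.2], [298.3, 182.0], [315.8, 182.1]]
lid [[369.5, 201.1], [260.3, 370.2]]
latch [[300.8, 303.6], [290.2, 320.0], [260.8, 305.2], [271.1, 288.3]]
nose [[281.7, 236.2], [245.1, 297.8]]
```

View pics/w1.png

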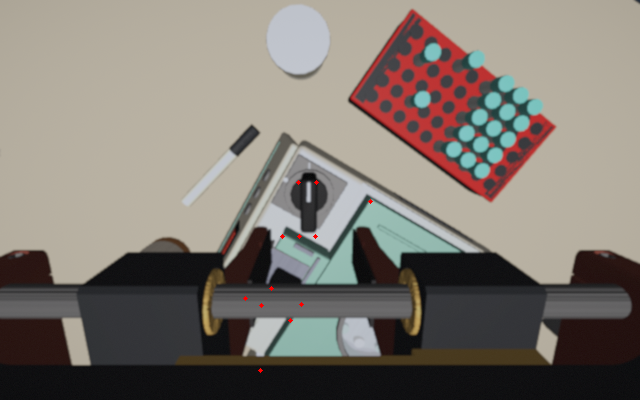

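The wrist view shows the bar upright between the fingers' columns at (309,173)–(309,231). My prediction sits about 5 px too low, so I'll zoom in for precise refitting.

```bash
python3 - <<'E'
import numpy as np,cv2
im=np.load("w1.npz")["im"][130:255,225:385]
cv2.imwrite("pics/w1c.png",cv2.resize(cv2.convertScaleAbs(im,alpha=1.6,beta=10),None,fx=4.75,fy=4.75,interpolation=2))
E
```

```text
(no output)
```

View pics/w1c.png

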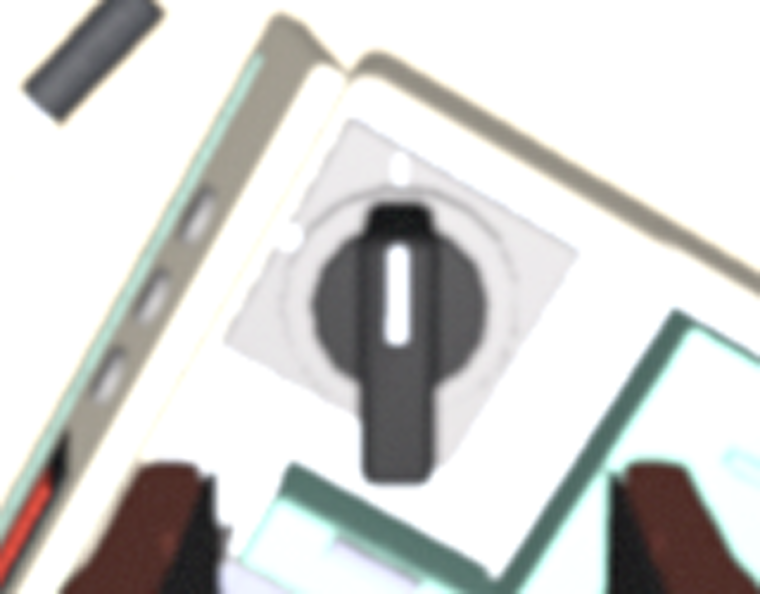

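arm_command:
  dp:
    - [-0.002,-0.0015,0.03]
    - [0,0,0.03]
    - [0,0,0.03]
    - [0,0,0.02]
    - [0,0,0.01]
  spin: [0,0,0,0,0]

```text
t: 3.15
ee_pos: [0.4815, 0.2067, 0.1309]
orientation: [[-0.502, 0.865, -0.002], [0.865, 0.502, -0.001], [-0.0, -0.003, -1.0]]
contact_force: [-0.5, 0.0, 0.2]
opening: 0.0439
grasp_force: 0.0
```

arm_command:
  dp:
    - [0,0,0.001]
    - [0,0,0]
    - [0,0,0]
    - [0,0,0]
    - [0,0,0]
  spin: [0,0,0,0,0]
  fingers: 0
  squeeze: 20

```text
t: 3.65
ee_pos: [0.4816, 0.2066, 0.1324]
orientation: [[-0.5, 0.866, -0.002], [0.866, 0.5, -0.0], [0.001, -0.001, -1.0]]
contact_force: [-5.7, -2.6, 6.8]
opening: 0.0138
grasp_force: 20.0
```

arm_command:
  dp:
    - [0,-0.001,0]
    - [0,0,0]
    - [0,0,0]
    - [0,0,0]
    - [0,0,0]
  spin: [-1,-1,-1,-1,-1]

```text
t: 4.15
ee_pos: [0.4815, 0.2065, 0.1324]
orientation: [[-0.856, 0.516, 0.0], [0.516, 0.856, 0.0], [-0.0, 0.0, -1.0]]
contact_force: [-2.7, -1.7, 2.3]
opening: 0.014
grasp_force: 20.0
```

arm_command:
  dp:
    - [0,0,0]
    - [0,0,0]
    - [0,0,0]
    - [0,0,0]
    - [0,0,0]
  spin: [-1,-1,-1,-1,-1]

```text
t: 4.65
ee_pos: [0.4814, 0.2064, 0.1324]
orientation: [[-0.999, 0.042, 0.0], [0.042, 0.999, -0.0], [-0.0, -0.0, -1.0]]
contact_force: [-1.7, -1.1, 2.2]
opening: 0.0138
grasp_force: 20.0
```

arm_command:
  dp:
    - [0,0,0]
    - [0,0,0]
    - [0,0,0]
  spin: [-0.5,0,0]

```text
t: 4.95
ee_pos: [0.4814, 0.2064, 0.1324]
orientation: [[-1.0, -0.001, 0.0], [-0.001, 1.0, 0.0], [-0.0, 0.0, -1.0]]
contact_force: [-3.2, -1.3, 7.5]
opening: 0.0139
grasp_force: 20.0
```

```bash
python3 -c "
from plant import *
s=observe();print(s['torque'],s['contact_force'],s['orientation'],s['ee_pos'])"
```

```text
[-0.61850313  0.75280509 -0.13085806] [-3.21677809 -1.30279924  7.46692099] [[-9.99999478e-01 -1.01928630e-03  7.20218736e-05]
 [-1.01927429e-03  9.99999467e-01  1.66521478e-04]
 [-7.21915682e-05  1.66447981e-04 -9.99999984e-01]] [0.48144767 0.20642138 0.13242094]
```

arm_command:
  dp:
    - [0,0,0]
    - [0,0,0]
    - [0,0,0]
    - [0,0,-0.02]
    - [0,0,-0.035]
  spin: [0,0,0,0,0]
  fingers: 0.4

```text
t: 5.45
ee_pos: [0.4801, 0.2061, 0.1852]
orientation: [[-1.0, -0.003, -0.004], [-0.003, 1.0, -0.002], [0.004, -0.002, -1.0]]
contact_force: [1.5, 0.6, -0.0]
opening: 0.0348
grasp_force: 0.0
```

arm_command:
  dp:
    - [0,0,-0.04]
    - [0,0,-0.025]
    - [-0.01,-0.04,0]
    - [-0.0105,-0.0385,0]
    - [0,0,0]
  spin: [0,0,0,0,0]

```text
t: 5.95
ee_pos: [0.5037, 0.1225, 0.2521]
orientation: [[-1.0, 0.004, 0.002], [0.004, 1.0, -0.002], [-0.002, -0.002, -1.0]]
contact_force: [0.6, 0.8, -0.1]
opening: 0.0352
grasp_force: 0.0
```

arm_command:
  dp:
    - [0,0,0]
    - [0,0,0]
  spin: [0,0]

```text
t: 6.15
ee_pos: [0.502, 0.1294, 0.2515]
orientation: [[-1.0, -0.004, -0.0], [-0.004, 1.0, 0.0], [0.0, 0.0, -1.0]]
contact_force: [-0.8, 0.3, -0.0]
opening: 0.0352
grasp_force: 0.0
```

```bash
python3 - <<'E'
from h import *
im,C=wcam();p=[.600,.1285,0];print(observe()["ee_pos"])
pts={'bar':[[-141,78,165],[-95,78,165]],'latch':[[-98+u,v,180] for u,v in((14,9),(14,-9),(-14,-9),(-14,9))],'lid':[[-69,106,135]]}
out=cv2.convertScaleAbs(im,alpha=1.5,beta=10)
for k,v in pts.items():
    q=proj(C,W(p,np.array(v)/1e3));print(k,np.round(q,1).tolist())
    for a in q: cv2.circle(out,tuple(int(round(x)) for x in a),1,(0,0,255),-1)
cv2.imwrite("pics/w2.png",cv2.resize(out[100:290,200:440],None,fx=3.1,fy=3.1,interpolation=2))
E
```

```text
[0.50189363 0.12955775 0.25141723]
bar [[409.4, 151.5], [404.9, 208.5]]
latch [[320.4, 227.0], [297.2, 226.9], [297.0, 191.7], [320.9, 191.8]]
lid [[423.6, 226.9]]
```

View pics/w2.png

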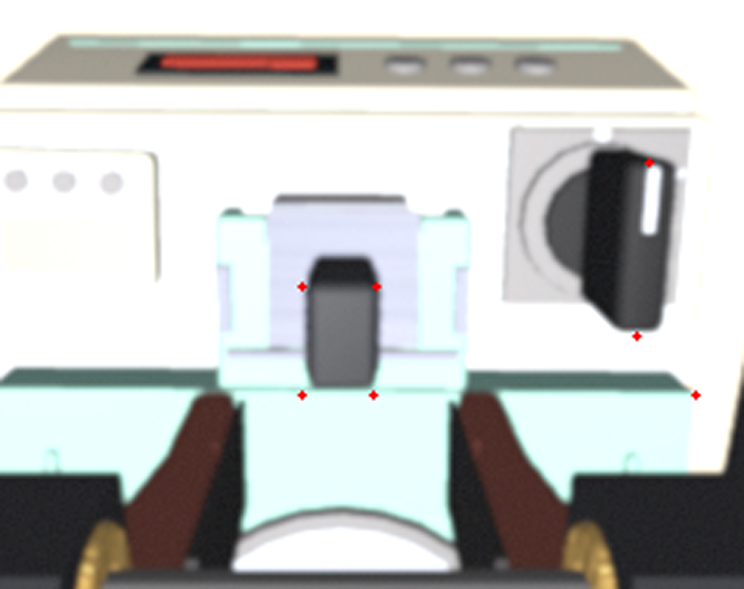

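The switch lies along x with its line to the front, so it is off. The latch block sits at crop (343,335), centred between the fingers. I'll descend and grip it.

arm_command:
  dp:
    - [0.001,0,0.03]
    - [0,0,0.03]
    - [0,0,0.025]
    - [0,0,0.015]
    - [0,0,0.0045]
  spin: [0,0,0,0,0]

```text
t: 6.7
ee_pos: [0.4999, 0.1291, 0.1453]
orientation: [[-1.0, -0.005, -0.003], [-0.005, 1.0, -0.001], [0.003, -0.001, -1.0]]
contact_force: [0.1, -0.0, -0.2]
opening: 0.0352
grasp_force: 0.0
```

arm_command:
  dp:
    - [0,0,0]
    - [0,0,0]
    - [0,0,0]
    - [0,0,0]
    - [0,0,0]
  spin: [0,0,0,0,0]
  fingers: 0
  squeeze: 35

```text
t: 7.2
ee_pos: [0.5018, 0.1284, 0.148]
orientation: [[-1.0, -0.003, 0.002], [-0.003, 1.0, 0.001], [-0.002, 0.001, -1.0]]
contact_force: [-0.6, 0.6, 4.8]
opening: 0.018
grasp_force: 35.0
```

arm_command:
  dp:
    - [0,-0.003,0]
    - [0,-0.003,0]
    - [0,-0.003,0]
    - [0,-0.002,0]
    - [0,0,0]
  spin: [0,0,0,0,0]

```text
t: 7.7
ee_pos: [0.5018, 0.1194, 0.1481]
orientation: [[-1.0, -0.004, 0.002], [-0.004, 1.0, 0.003], [-0.002, 0.003, -1.0]]
contact_force: [-0.6, 7.1, 5.8]
opening: 0.0181
grasp_force: 35.0
```

arm_command:
  dp:
    - [0,0,0]
    - [0,0,0]
  spin: [0,0]

```text
t: 7.9
ee_pos: [0.5018, 0.1198, 0.1481]
orientation: [[-1.0, -0.005, 0.002], [-0.005, 1.0, 0.003], [-0.002, 0.003, -1.0]]
contact_force: [-1.2, 7.5, 6.2]
opening: 0.018
grasp_force: 35.0
```

arm_command:
  dp:
    - [0,-0.0015,0]
    - [0,0,0]
    - [-0.0009,0,-0.004]
    - [-0.0009,0,-0.004]
    - [0,0,0]
  spin: [0,0,0,0,0]

```text
t: 8.4
ee_pos: [0.5028, 0.118, 0.1549]
orientation: [[-1.0, -0.005, -0.0], [-0.005, 1.0, 0.003], [0.0, 0.003, -1.0]]
contact_force: [2.0, 8.6, -6.4]
opening: 0.0177
grasp_force: 35.0
```

arm_command:
  dp:
    - [-0.001,0,-0.004]
    - [-0.001,0,-0.004]
    - [-0.0011,0,-0.0038]
    - [-0.0012,0,-0.0039]
    - [0,0,0]
  spin: [0,0,0,0,0]

```text
t: 8.9
ee_pos: [0.5065, 0.1181, 0.1703]
orientation: [[-1.0, -0.005, -0.002], [-0.005, 1.0, 0.002], [0.002, 0.002, -1.0]]
contact_force: [0.2, 7.4, -6.6]
opening: 0.0182
grasp_force: 35.0
```

arm_command:
  dp:
    - [-0.0037,0,-0.0106]
    - [-0.0042,0,-0.0104]
    - [-0.0048,0,-0.0102]
    - [-0.0052,0,-0.0099]
    - [-0.0056,0,-0.0097]
  spin: [0,0,0,0,0]

```text
t: 9.4
ee_pos: [0.5283, 0.1183, 0.2205]
orientation: [[-1.0, -0.005, -0.006], [-0.005, 1.0, 0.002], [0.006, 0.002, -1.0]]
contact_force: [-3.3, 7.7, -6.0]
opening: 0.0178
grasp_force: 35.0
```

arm_command:
  dp:
    - [0,0,0]
    - [0,0,0]
  spin: [0,0]

```text
t: 9.6
ee_pos: [0.5289, 0.1184, 0.2207]
orientation: [[-1.0, -0.005, -0.004], [-0.005, 1.0, 0.003], [0.004, 0.003, -1.0]]
contact_force: [-3.1, 7.7, -2.5]
opening: 0.018
grasp_force: 35.0
```

arm_command:
  dp:
    - [-0.0055,0,-0.0084]
    - [-0.0059,0,-0.0082]
    - [-0.0061,0,-0.0079]
    - [-0.0065,0,-0.0076]
    - [-0.0069,0,-0.0073]
  spin: [0,0,0,0,0]

```text
t: 10.1
ee_pos: [0.5588, 0.1187, 0.2598]
orientation: [[-1.0, -0.006, -0.007], [-0.006, 1.0, 0.003], [0.007, 0.003, -1.0]]
contact_force: [-5.9, 8.4, -2.3]
opening: 0.0175
grasp_force: 35.0
```

arm_command:
  dp:
    - [0,0,0]
    - [0,0,0]
  spin: [0,0]

```text
t: 10.3
ee_pos: [0.5593, 0.1188, 0.26]
orientation: [[-1.0, -0.006, -0.005], [-0.006, 1.0, 0.003], [0.005, 0.003, -1.0]]
contact_force: [-6.1, 8.5, -0.7]
opening: 0.0178
grasp_force: 35.0
```

arm_command:
  dp:
    - [-0.0068,0,-0.0072]
    - [-0.0071,0,-0.0069]
    - [-0.0074,0,-0.0065]
    - [-0.0078,0,-0.0063]
    - [-0.008,0,-0.0058]
  spin: [0,0,0,0,0]

```text
t: 10.8
ee_pos: [0.5966, 0.1191, 0.2926]
orientation: [[-1.0, -0.006, -0.006], [-0.006, 1.0, 0.003], [0.006, 0.003, -1.0]]
contact_force: [-4.0, 8.0, -2.1]
opening: 0.0176
grasp_force: 35.0
```

arm_command:
  dp:
    - [0,0,0]
    - [0,0,0]
    - [0,0,0]
  spin: [0,0,0]

```text
t: 11.1
ee_pos: [0.597, 0.1191, 0.2927]
orientation: [[-1.0, -0.006, -0.004], [-0.006, 1.0, 0.003], [0.004, 0.003, -1.0]]
contact_force: [-3.0, 6.6, -1.5]
opening: 0.0175
grasp_force: 35.0
```

```bash
python3 - <<'E'
from h import *
s=observe();g=np.array(s["ee_pos"])+np.array(s["orientation"])@[0,0,grasp_offset]
r=np.array([.7272-g[0],g[2]-.12]);print(g,np.hypot(*r),np.degrees(np.arctan2(r[1],r[0])-np.arctan2(46,225)))
c=capture("scene");cv2.imwrite("pics/s2.png",cv2.resize(c["pixels"][60:260,240:480],None,fx=3,fy=3,interpolation=2))
E
```

```text
[0.59708445 0.11902424 0.31140782] 0.2314454837561072 44.2382724654623
```

View pics/s2.png

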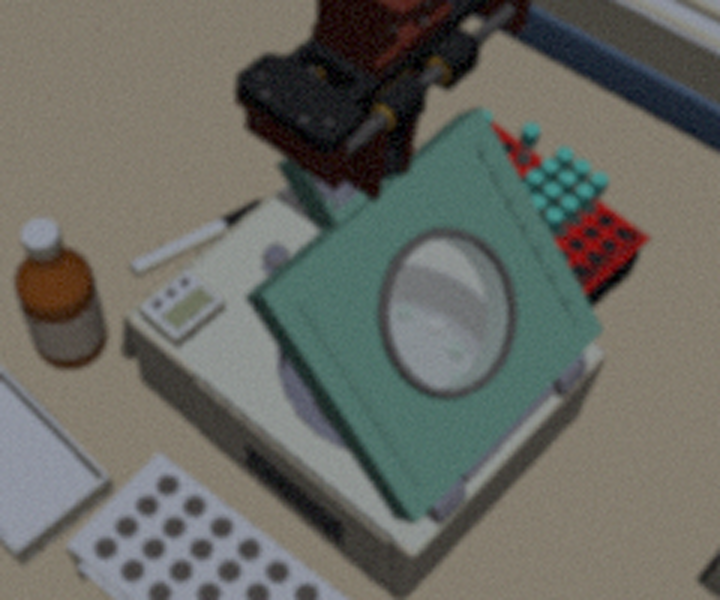

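The scene view shows the lid raised to about 44°, held at the latch, with the stud clear and the timer, bottle and racks undisturbed. I'll check that it holds still.

arm_command:
  dp:
    - [0,0,0]
    - [0,0,0]
    - [0,0,0]
    - [0,0,0]
    - [0,0,0]
  spin: [0,0,0,0,0]

```text
t: 11.65
ee_pos: [0.597, 0.1191, 0.2927]
orientation: [[-1.0, -0.006, -0.004], [-0.006, 1.0, 0.003], [0.004, 0.003, -1.0]]
contact_force: [-3.7, 6.9, -1.2]
opening: 0.0176
grasp_force: 35.0
```

arm_command:
  dp:
    - [0,0,0]
    - [0,0,0]
    - [0,0,0]
    - [0,0,0]
    - [0,0,0]
  spin: [0,0,0,0,0]

```text
t: 12.15
ee_pos: [0.597, 0.1191, 0.2927]
orientation: [[-1.0, -0.006, -0.004], [-0.006, 1.0, 0.003], [0.004, 0.003, -1.0]]
contact_force: [-3.3, 7.1, -1.7]
opening: 0.0182
grasp_force: 35.0
```

```bash
python3 -c "
from plant import *
print(close_job())"
```

```text
the job is handed in; nothing more can be done
None
```

The mains switch is off, the latch was pulled right and the lid raised, and the gripper is holding it still at about 44°; the job was handed in at about 12 s with no verdict returned.

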